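Find the heavy side of a centrifuge rotor on the balance stand

ROBOT

A 7-joint arm with a two-finger parallel gripper is mounted at the origin on the work surface. World frame = base frame: x ahead of the robot, y to its left, z up, the work surface at z = 0. Lengths are in m, angles in rad, forces in N, time in s.
With the tool pointing down it reaches from about 0.4 to 0.875 m from the base axis. Payload 4.4 kg.
Tool frame: the origin (TCP) lies at the very end of the fingers, on their centre line; the grasp point (between the pads) lies 19 mm behind it; z points along the fingers, y is the line along which they close (so a half turn about z gives the same grasp; the last joint's range is limited). The gripper opens to 85 mm and grips with 20 to 120 N. Pads are 22 mm wide; open, the fingers measure 114 mm over their backs; the gripper's body (76 mm by 85 mm) begins 54 mm behind the grasp point. The pads swing forward as they close: fully open they stand 13 mm farther back than shut.
Start: joints at [1.148, 0.628, 0.038, 1.517, -0.027, 0.996, -0.02], TCP at [0.227, -0.609, 0.231] pointing down, gripper open.
Joint ranges: [-3.06, 3.06], [-0.37, 2.12], [-1.25, 1.32], [0.18, 2.47], [-1.1, 4.24], [0.23, 1.98], [-2.94, 2.94]. Speed limits (rad/s): [2.57, 2.57, 3.14, 3.14, 3.14, 3.14, 3.14].

INTERFACE

Orientations are given as [roll, pitch, yaw] about the fixed x, y, z axes, in that order (R = Rz(yaw) Ry(pitch) Rx(roll)).
In Python, from station import * gives the robot as it stands. The module is installed in compiled form; this text tells all that it offers. Calls block until the motion is done:
- move_to(position, orientation): joint-space move of the TCP to a pose.
- move_straight(position, rot=None, max_speed=0.15, guard=None): straight line of the TCP; rot=None keeps the orientation; max_speed is the mean speed in m/s. With guard (N) it stops when the force on the tool has changed by that much, and returns True; else False.
- set_joints(angles): joint-space move.
- command_gripper(opening, squeeze=None): finger opening in m; squeeze is the grip in N (None keeps the last); returns when the fingers have stopped.
- pause(seconds).
- solve_ik(position, orientation): joint angles nearest the present ones, or None.
- sense(): the state.
- camera(name): name is "scene" or "side" or "wrist"; returns a dict with "frame" (384x512x3 uint8, blue, green, red), "vfov" (degrees; the focal length in pixels is half the picture's height over the tangent of half this angle, whatever the lens; pixels are square), "cx", "cy" (the principal point, pixels), "rvec" (rotation vector, rad) and "tvec" (3), from world to camera coordinates, as OpenCV has them. Camera axes: x right, y down, z forward; pixel columns grow to the right and rows downward; lengths in m; the calibration is good to about 2 mm. A picture is of the moment at which its call begins. There is no depth.
A pose or a line that the arm cannot do raises MotionError and nothing moves.
- finish_job(): hands the job in; it is judged then, once.
Trained networks look in a picture, given as the dict that the camera call returned (one of the last four; its "shot" number tells which), for a name from the list of things; names that differ only in an ending like _2 or _b are one class to them, and where a whole thing is asked for, a point or a joint stands for the part that bears it (a point fixed in the world has none). Each returns a list of dicts, best first, with "conf" (0 to 1); they miss things now and then, are a little off and sometimes report something else, mostly with a low value. They report only what shows in the picture. A call takes as long as a camera call.
- look_for(picture, name): "xy" ([column, row] in pixels, amid what is visible of it).
- place_of(picture, name): "xy" ([column, row] in pixels: a listed point, or the origin of a listed thing).
The state is a dict: "clock": time; "q": joint angles; "dq": joint speeds; "effort": joint torques, N m; "eef_pos": TCP position; "ee_rot": TCP orientation; "wrist_force": force on the tool from outside, world axes, zero at the start; "ft_torque": the same for the moment, N m; "grip_width": finger opening in m; "finger_force": force on a finger pad.
Only numpy, scipy, OpenCV 4.12 (cv2) and the standard library are available. Lean on these libraries where they do the work, as an engineer would, in place of code of your own. Each camera call takes 0.05 s, during which the arm holds its last target. There are 200 camera calls.

TASK

The closed centrifuge rotor on the balance stand is heavier on one side, and nothing on the outside shows which; its hand crank drives it with some free play. Take the crank by its black handle and wind it round a turn and a quarter, either way, to feel the pull of the heavy side, then bring the heavy side to the bottom, so that the rotor hangs by its own weight with the crank arm in the middle of the play, touching neither stop peg. Finish while still gripping the handle and keeping it still there, without touching the rotor, and leave the things that stand around it where they are.

Things in the scene. Friction and masses are not known exactly. Their poses are not given: they have to be found in the camera images.
- axis (a point): Point on the horizontal spindle axis of the balance stand, 115 mm above the bench, level with the middle of the crank handle's length. Its axes are the stand's: x along the spindle, horizontal, pointing from the bearing post past the rotor to the crank (away from the robot, give or take 30 degrees); z up. The flat crank arm lies 50 to 42 mm behind this point (-x).
- rotor_mid (a point): Centre of the rotor, on the spindle 84 mm behind axis (does not turn). The rotor is a closed aluminium pot, 90 mm in diameter, 52 mm long, about 0.6 kg. Two 10 mm steel stop pegs on its crank-side face stand one either side of the crank arm; in the middle of the play the arm is half-way between them. Where its heavy side lies relative to the pegs differs each time; its pull is 0.04 to 0.08 N m.
- base_mid (a point): Middle of the top of the stand's grey base plate, 125 mm along x, 140 mm along y, 20 mm thick, screwed down; axes as axis. Its bearing post and housing stand 45 mm behind this point to 13 mm ahead of it along x and up to 143 mm high; the bench is bare below the crank handle.
- handle: Black round crank handle, 16 mm in diameter, 64 mm long, parallel to the spindle and 35 mm from its axis; origin at its centre. It spins freely on its pin, so the hand can keep its orientation all the way round. From its centre the crank arm is 42 mm away towards the post; the other end is free. Its own turning about x means nothing.
- crank (a joint): Crank angle about the stand's x axis (right-handed: anticlockwise for someone facing the crank and looking towards the robot), 0 with the arm straight up; adds up over turns, no stops. Starts within 0.6 of 0. At angle a the handle's centre is at axis + 35 mm * (-sin a along the stand's y, cos a up). Stiff (0.12 N m): it stays where it is left.
- rotor (a joint): Angle of the rotor relative to the crank, same sense as crank: the free play, -0.40 to +0.40 (stops). At +0.40 the heavy side pulls it in the positive sense, at -0.40 in the negative; only with the heavy side near the bottom does it hang free between the stops, and then, as the crank turns by d, this falls by d. 0 is the middle of the play.
- well_plate: Bystander: white-lidded culture plate, 127 x 85 x 20 mm; origin centre of its underside.
- media_jar: Bystander: amber glass jar, 60 mm in diameter, 100 mm tall; origin centre of its underside.
- beaker: Bystander: glass beaker, 70 mm in diameter, 85 mm tall; origin centre of its underside.
- dishes: Bystander: stack of three white dishes, 92 mm in diameter, 43 mm tall; origin centre of its underside.
- spanner: Bystander: steel spanner lying flat, 150 mm long; origin on its underside.

How it is judged:
On the way:
1. The crank has been wound round a full turn or a little more, either way ((value of joint crank above 6.9 rad or value of joint crank below -6.9 rad)).
At the end, for the whole second after the job is handed in: The rotor hangs free, heavy side down, within 0.25 rad of the middle of its play (stops at 0.40), it and the crank are still, the gripper's fingers press on the handle with more than 1 N, and nothing touches the rotor (value of joint rotor between -0.25 and 0.25 rad and velocity of joint rotor between -0.2 and 0.2 rad/s and velocity of joint crank between -0.1 and 0.1 rad/s and contact force between the fingers and handle above 1 N and contact force between anything else and rotor below 0.2 N); the arm keeps its last pose, push and grip.
It fails at once if A bystander is moved more than 20 mm from where it stood (distance of any of well_plate, media_jar, beaker, dishes, spanner from where it was at the start of the episode above 0.02 m).
It also fails if it takes over 48 s, if anything falls off the work surface, if the arm or the gripper's body presses on something with over 40 N, if the wrist force passes 120 N, or if a joint passes its speed limit or range.

## Working session

There is one attempt and no reset: what is moved stays moved. The work goes in short steps, each a Python script; the robot and the scene stay as the last script left them, time stands still between calls to the robot, and variables do not carry over. Pictures are saved under pics/ and viewed, at most 10 in all, crops included, and the job is handed in when it is done.

```bash
mkdir -p pics; cat > h.py <<'E'
from station import *
import numpy as np, cv2
from scipy.spatial.transform import Rotation as Rn
def K(p):
    f=p["frame"].shape[0]/2/np.tan(np.radians(p["vfov"])/2)
    return np.array([[f,0,p["cx"]],[0,f,p["cy"]],[0,0,1]])
def P(p):
    return K(p)@np.c_[cv2.Rodrigues(np.array(p["rvec"],float))[0],np.array(p["tvec"],float).reshape(3)]
def ray(p,xy):
    R=cv2.Rodrigues(np.array(p["rvec"],float))[0];t=np.array(p["tvec"],float).reshape(3)
    return -R.T@t, R.T@np.linalg.solve(K(p),[*xy,1])
def onz(p,xy,z):
    o,d=ray(p,xy);return o+d*(z-o[2])/d[2]
def tri(ps,xys):
    A=[];b=[]
    for p,xy in zip(ps,xys):
        o,d=ray(p,xy);d=d/np.linalg.norm(d);M=np.eye(3)-np.outer(d,d);A.append(M);b.append(M@o)
    return np.linalg.lstsq(np.vstack(A),np.hstack(b),rcond=None)[0]
E
cat > a.py <<'E'
from h import *
ps={n:camera(n) for n in("scene","side")}
for n,p in ps.items():
    cv2.imwrite(f"pics/{n}0.png",p["frame"]);print(n,ray(p,(256,192)))
for nm in "axis rotor_mid base_mid handle well_plate media_jar beaker dishes spanner".split():
    r={n:place_of(p,nm)[:2] for n,p in ps.items()}
    print(nm,{n:[(np.round(x["xy"]),round(x["conf"],2)) for x in v] for n,v in r.items()})
    if all(r.values()): print("  tri",tri([ps[n] for n in r],[r[n][0]["xy"] for n in r]).round(4))
    for n in r:
        if r[n] : print("  onz",n,onz(ps[n],r[n][0]["xy"],{"axis":.115,"rotor_mid":.115,"base_mid":.02,"handle":.15}.get(nm,0)).round(4))
print(sense())
E
python3 a.py
```

```text
scene (array([1.17519467, 0.16566067, 0.80941604]), array([-0.6752351 , -0.12294828, -0.72750247]))
side (array([-0.20062089,  0.7495856 ,  1.0247951 ]), array([ 0.54076173, -0.49640732, -0.6792901 ]))
axis {'scene': [], 'side': [(array([274., 171.]), 0.65)]}
  onz side [ 0.5531 -0.0154  0.115 ]
rotor_mid {'scene': [(array([244., 172.]), 0.7)], 'side': [(array([291., 186.]), 0.58)]}
  tri [0.4698 0.0054 0.1177]
  onz scene [0.471  0.0095 0.115 ]
  onz side [ 0.4721 -0.003   0.115 ]
base_mid {'scene': [(array([249., 188.]), 0.68)], 'side': [(array([296., 222.]), 0.82)]}
  tri [0.4291 0.0158 0.015 ]
  onz scene [0.4314 0.0135 0.02  ]
  onz side [0.4261 0.0234 0.02  ]
handle {'scene': [(array([231., 186.]), 0.71)], 'side': [(array([272., 163.]), 0.43)]}
  tri [ 0.5527 -0.0039  0.1489]
  onz scene [ 0.5554 -0.0015  0.15  ]
  onz side [ 0.552  -0.0055  0.15  ]
well_plate {'scene': [(array([329., 214.]), 0.6)], 'side': [(array([351., 196.]), 0.65), (array([234., 254.]), 0.57)]}
  tri [0.3927 0.084  0.0874]
  onz scene [0.4681 0.2182 0.    ]
  onz side [ 0.3938 -0.1945  0.    ]
media_jar {'
[... 841 characters left out ...]
.    ]
{'clock': 1.0, 'q': array([ 1.14817746,  0.62838183,  0.0385088 ,  1.51739991, -0.02698119,
        0.9962857 , -0.01998657]), 'dq': array([-0.00041211, -0.00143819,  0.00042546, -0.00031433, -0.00138883,
        0.00091649,  0.00029474]), 'effort': array([ 1.52090165e-04, -5.63293004e+01,  1.22568984e+00, -1.93793249e+01,
        1.09119545e-02,  1.45986724e-03,  1.27839849e-05]), 'eef_pos': array([ 0.22706482, -0.609072  ,  0.2313254 ]), 'ee_rot': array([ 3.14154928e+00, -1.70695159e-05,  3.56810389e-01]), 'wrist_force': array([ 0.66433519, -0.53793067,  0.34245555]), 'ft_torque': array([-0.05324045,  0.01029521,  0.01727932]), 'finger_force': 0.0, 'grip_width': 0.08551009084822042}
```

```bash
python3 -c "
import cv2,numpy as np
a=cv2.imread('pics/scene0.png')[100:320,120:380];b=cv2.imread('pics/side0.png')[100:320,180:440]
cv2.imwrite('pics/c0.png',cv2.resize(np.vstack([a,b]),None,fx=1.36,fy=1.36) if 0 else cv2.resize(np.hstack([a,b]),(800,338),interpolation=3))"
```

```text
(no output)
```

View pics/c0.png

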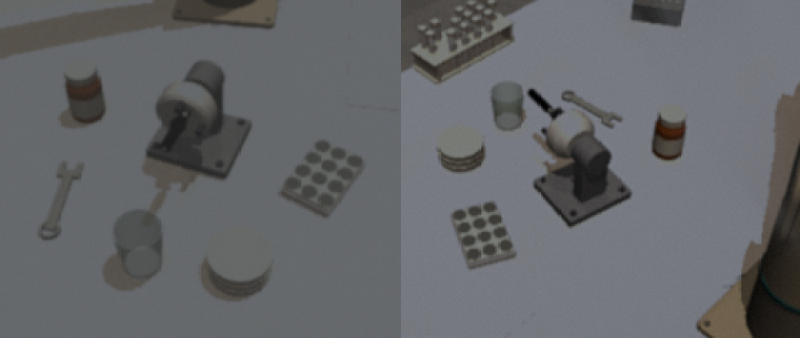

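The crops show the crank pointing about straight up towards the scene camera. The handle is near scene (231,186), the beaker about 6 cm past its free end, and the other bystanders are well clear. The handle triangulates to z=0.149, which agrees with a 35 mm crank near 0. I'll hover over it and refine.

```bash
cat > b.py <<'E'
from h import *
yaw=-0.245
print([None if (q:=solve_ik([.555,-.01,z],[np.pi,0,y])) is None else q.round(2) for z in(.06,.3) for y in(yaw,yaw+np.pi)])
move_to([.555,-.01,.30],[np.pi,0,yaw])
print(sense()["clock"])
ps={n:camera(n) for n in("wrist","scene","side")}
for n,p in ps.items(): cv2.imwrite(f"pics/{n}1.png",p["frame"])
print("cam",ray(ps["wrist"],(256,192)))
for nm in "axis rotor_mid base_mid handle beaker".split():
    r={n:place_of(p,nm)[:1] for n,p in ps.items()}
    r={n:v[0] for n,v in r.items() if v and v[0]["conf"]>.3}
    z={"axis":.115,"rotor_mid":.115,"base_mid":.02,"handle":.149}.get(nm,0)
    for n in r: print(nm,n,np.round(r[n]["xy"]),round(r[n]["conf"],2),onz(ps[n],r[n]["xy"],z).round(4))
    if len(r)>1: print("  tri",tri([ps[n] for n in r],[r[n]["xy"] for n in r]).round(4))
print(sense()["clock"],sense()["q"].round(2))
E
python3 b.py
```

```text
[array([-0.15,  0.75,  0.18,  1.92, -0.27,  0.49, -1.6 ]), array([ 0.31,  0.8 , -0.55,  1.91,  0.69,  0.63,  0.65]), array([-0.03,  0.42,  0.  ,  1.69, -0.  ,  1.03, -1.85]), array([ 0.44,  0.5 , -0.72,  1.68,  0.36,  1.1 ,  0.94])]
3.4417
cam (array([ 0.62597609, -0.02775517,  0.44133593]), array([-0.28645387,  0.08582484, -0.95439375]))
axis wrist [260. 173.] 0.87 [ 0.5489 -0.0083  0.115 ]
axis scene [225. 196.] 0.89 [ 0.5519 -0.017   0.115 ]
axis side [275. 173.] 0.86 [ 0.5429 -0.011   0.115 ]
  tri [ 0.5477 -0.0135  0.1114]
rotor_mid wrist [264. 237.] 0.6 [0.4685 0.0066 0.115 ]
rotor_mid scene [242. 171.] 0.85 [0.4708 0.0043 0.115 ]
rotor_mid side [291. 188.] 0.58 [0.465  0.0046 0.115 ]
  tri [0.4673 0.0045 0.1128]
base_mid scene [249. 188.] 0.65 [0.4322 0.0128 0.02  ]
base_mid side [296. 223.] 0.78 [0.4233 0.0235 0.02  ]
  tri [0.4277 0.0145 0.0128]
handle wrist [247. 179.] 0.62 [0.5546 0.0041 0.149 ]
handle scene [233. 184.] 0.6 [0.5463 0.0022 0.149 ]
handle side [268. 162.] 0.59 [ 0.5629 -0.0014  0.149 ]
  tri [0.5559 0.0043 0.1573]
beaker wrist [248.  70.] 0.96 [ 0.6731 -0.0225  0.    ]
beaker scene [211. 275.] 0.73 [ 0.6852 -0.0264  0.    ]
beaker side [253. 183.] 0.63 [ 0.6539 -0.0224  0.    ]
  tri [ 0.6723 -0.0293 -0.0172]
4.3417 [-0.03  0.42  0.    1.69 -0.    1.03 -1.85]
```

View pics/wrist1.png

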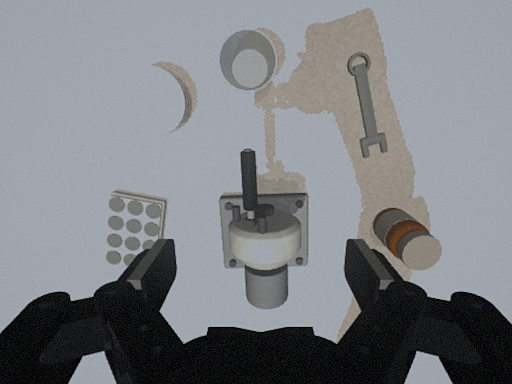

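View pics/scene1.png

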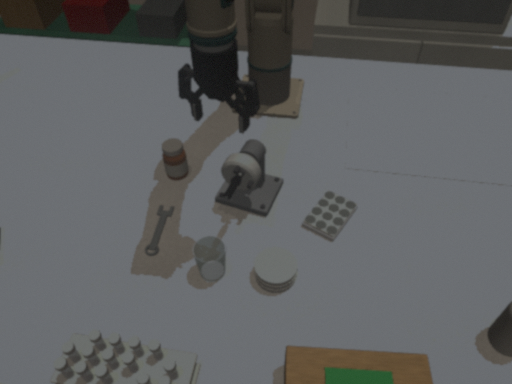

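The wrist view shows the handle running from (248,151) to (250,210), parallel to the image columns, so the yaw of -0.245 is right. The pegs are near (236,212) and (264,222), and the beaker at (249,62) is clear. I'll grip 14 mm outboard of the handle's centre so the gripper body stays off the arm.

```bash
cat > c.py <<'E'
from h import *
yaw=-0.245
X=np.array([np.cos(yaw),np.sin(yaw),0])
h=np.array([.553,.003,.147])
g=h+.014*X-[0,0,.019]
move_straight(g+[0,0,.06],max_speed=.2)
print(sense()["clock"])
print(move_straight(g,max_speed=.1,guard=8), sense()["eef_pos"],g)
command_gripper(0.0,40); pause(.2)
s=sense();print({k:np.round(s[k],4) for k in("clock","eef_pos","wrist_force","ft_torque","grip_width","finger_force")})
for n in("scene","side"): cv2.imwrite(f"pics/{n}2.png",camera(n)["frame"])
a=cv2.imread('pics/scene2.png')[100:300,140:340];b=cv2.imread('pics/side2.png')[80:280,190:390]
cv2.imwrite('pics/c2.png',cv2.resize(np.hstack([a,b]),(800,400),interpolation=3))
E
python3 c.py
```

```text
5.0583
False [ 5.67137913e-01 -4.04332129e-04  1.28611026e-01] [ 5.66581923e-01 -3.95788547e-04  1.28000000e-01]
{'clock': np.float64(6.6583), 'eef_pos': array([ 0.5666, -0.0006,  0.128 ]), 'wrist_force': array([ 0.1847, -1.6988,  0.3543]), 'ft_torque': array([-0.2816,  0.0138,  0.2885]), 'grip_width': np.float64(0.0145), 'finger_force': np.float64(38.8269)}
```

View pics/c2.png

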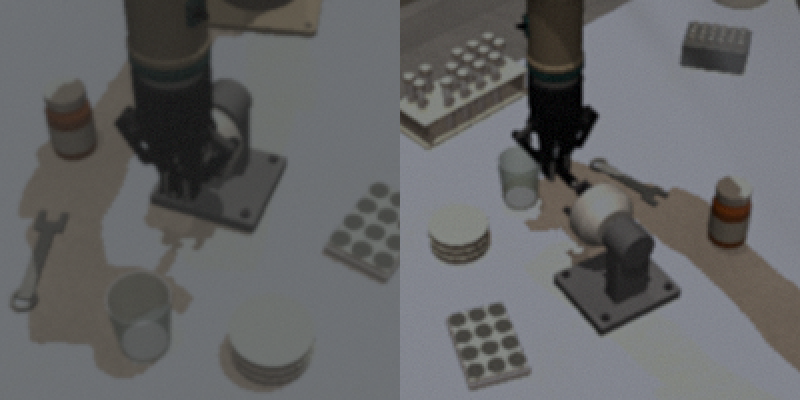

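The handle is gripped: width 14.5 mm and pad force 39 N. Next I'll wind a short arc to check time per step, and the radial force to correct the centre.

```bash
cat >> h.py <<'E'
import json,os
yaw=-0.245
X=np.array([np.cos(yaw),np.sin(yaw),0]);Y=np.array([-np.sin(yaw),np.cos(yaw),0]);Z=np.array([0,0,1.])
rhat=lambda a:-np.sin(a)*Y+np.cos(a)*Z
that=lambda a:-np.cos(a)*Y-np.sin(a)*Z
def load(): return json.load(open("st.json"))
def save(st): json.dump(st,open("st.json","w"))
def wind(st,a1,step=.2,k=0,speed=.06,pz=0,fmax=30):
    """step the crank to a1; C is the TCP circle centre, corrected by k (m/N) with the radial force"""
    C=np.array(st["C"]);a=st["a"];n=max(1,int(np.ceil(abs(a1-a)/step)));d=(a1-a)/n
    for i in range(n):
        a+=d; move_straight(C+.035*rhat(a),max_speed=speed)
        if pz: pause(pz)
        s=sense();F=s["wrist_force"];p=s["eef_pos"]
        st["log"].append([s["clock"],a,np.sign(d),F@rhat(a),F@that(a),*F,*(p-C),*C,*s["ft_torque"]])
        C=C+k*(F@rhat(a))*rhat(a)
        if np.linalg.norm(F)>fmax: print("force",F);break
    st["C"]=list(C);st["a"]=a;save(st)
def show(st,m=0):
    for r in st["log"][m:]: print(np.round(r[:2],2),"Fr %.1f Ft %.1f"%(r[3],r[4]),np.round(r[5:8],1))
E
cat > d.py <<'E'
from h import *
p=sense()["eef_pos"];a=-.47
st=dict(C=list(p-.035*rhat(a)),a=a,log=[])
print(st["C"],np.array([.5485,-.0125,.115])+.014*X-.019*Z)
wind(st,-1.47,k=0,fmax=20);show(st);print(sense()["eef_pos"],sense()["grip_width"])
E
python3 d.py
```

```text
[np.float64(0.5627778339585018), np.float64(-0.015961539310038478), np.float64(0.09681118230535679)] [ 0.56208192 -0.01589579  0.096     ]
[ 7.02 -0.67] Fr -2.0 Ft -2.3 [ 0.2  0.6 -2.9]
[ 7.29 -0.87] Fr -1.9 Ft -4.7 [-0.   1.6 -4.8]
[ 7.56 -1.07] Fr -0.8 Ft -5.1 [ 0.1  1.8 -4.9]
[ 7.82 -1.27] Fr 1.0 Ft -5.5 [-1.7  3.1 -5. ]
[ 8.09 -1.47] Fr 2.5 Ft -5.8 [-1.6  3.5 -5.5]
[0.57066295 0.01822578 0.09980493] 0.015048991392452393
```

```bash
cat > e.py <<'E'
from h import *
st=load();wind(st,-7.47,k=0,fmax=20);show(st,5);print(sense()["eef_pos"],sense()["grip_width"])
p=camera("scene");cv2.imwrite("pics/s3.png",p["frame"])
E
python3 e.py
```

```text
[ 8.36 -1.67] Fr 3.6 Ft -5.9 [-2.4  3.6 -6.2]
[ 8.62 -1.87] Fr 5.4 Ft -6.0 [-2.   4.  -7.3]
[ 8.89 -2.07] Fr 5.9 Ft -4.2 [-2.2  3.8 -6.5]
[ 9.16 -2.27] Fr 7.5 Ft -4.4 [-2.7  3.7 -8.2]
[ 9.43 -2.47] Fr 7.8 Ft -2.9 [-2.3  3.2 -7.9]
[ 9.69 -2.67] Fr 8.1 Ft -1.5 [-2.6  3.1 -7.9]
[ 9.96 -2.87] Fr 7.2 Ft 0.0 [-2.3  2.6 -6.9]
[10.22 -3.07] Fr 6.5 Ft 0.8 [-1.1  1.6 -6.4]
[10.49 -3.27] Fr 7.2 Ft 2.0 [-0.4  1.2 -7.4]
[10.76 -3.47] Fr 5.4 Ft 0.9 [ 0.8 -1.1 -5.4]
[11.02 -3.67] Fr 1.9 Ft -0.7 [ 2.2 -2.2 -1.3]
[11.29 -3.87] Fr 1.2 Ft -2.3 [ 3.  -3.3  0.6]
[11.56 -4.07] Fr 0.6 Ft -1.4 [ 5.2 -2.7  0.8]
[11.82 -4.27] Fr 1.2 Ft -0.9 [ 5.3 -2.8  0.3]
[12.09 -4.47] Fr 0.3 Ft -2.0 [ 4.8 -2.   1.9]
[12.36 -4.67] Fr 0.7 Ft -1.3 [ 4.5 -1.9  1.3]
[12.62 -4.87] Fr 0.2 Ft -0.3 [ 5.4 -1.5  0.3]
[12.89 -5.07] Fr 1.3 Ft -2.5 [ 5.5 -1.7  2.8]
[13.16 -5.27] Fr -0.2 Ft -1.1 [ 4.8 -0.4  0.8]
[13.42 -5.47] Fr -0.8 Ft -0.2 [ 5.3 -0.6 -0.4]
[13.69 -5.67] Fr -1.4 Ft 0.9 [ 4.5 -1.1 -1.7]
[13.96 -5.87] Fr -2.4 Ft 0.9 [ 5.2 -1.2 -2.6]
[14.22 -6.07] Fr -4.5 Ft 2.5 [ 4.1 -2.5 -4.9]
[14.49 -6.27] Fr -3.2 Ft 1.6 [ 4.  -2.6 -3.2]
[14.76 -6.47] Fr -1.3 Ft 2.2 [ 3.9 -3.5 -0.9]
[15.02 -6.67] Fr -1.8 Ft 0.8 [ 3.2 -2.3 -1.4]
[15.29 -6.87] Fr -1.0 Ft -0.6 [ 3.  -0.8 -1.2]
[15.56 -7.07] Fr -1.4 Ft -2.4 [ 2.3  0.1 -2.7]
[15.82 -7.27] Fr -1.5 Ft -5.5 [ 2.9  1.  -5.4]
[16.09 -7.47] Fr 0.0 Ft -5.2 [ 1.8  1.5 -4.8]
[0.5701364  0.01621562 0.10930203] 0.014653764082029315
```

```bash
cat > fit.py <<'E'
from h import *
from scipy.optimize import least_squares
def tau(c,d,c0):
    u=np.mod(c-c0+np.pi,2*np.pi)-np.pi
    u=u*d   # mirror so that winding is positive
    # positive winding: r=-.4 (heavy lagging, resisting) for u in (.4, pi+.4); r=+.4 for u in (-pi+.4,-.4)
    u=np.where(u<-np.pi+.4,u+2*np.pi,u)
    psi=np.where(u>.4,u-.4,np.where(u<-.4,u+.4,0))
    return -np.sin(psi)*d
def fit(L,sg,rob=1.):
    L=np.array(L);a=L[:,1];d=L[:,2];F=np.c_[L[:,5:8]@Y,L[:,7]]
    r=np.c_[-np.sin(a),np.cos(a)];t=np.c_[-np.cos(a),-np.sin(a)]
    out=[]
    for c0 in np.arange(-np.pi,np.pi,.05):
        T=sg*(t*tau(a,d,c0)[:,None]);Fr=-sg*t*d[:,None]
        cols=[T.ravel(),Fr.ravel()]
        for j in(0,1):
            e=np.zeros_like(F);e[:,j]=1;cols.append(e.ravel())
            cols.append((r*r[:,[j]]).ravel())
        cols.append(r.ravel())
        M=np.array(cols).T
        lo=[1.0,2.5]+[-30]*5;hi=[2.5,5]+[30]*5
        from scipy.optimize import lsq_linear
        s=lsq_linear(M,F.ravel(),(lo,hi));out.append((s.cost,c0,s.x))
    out.sort(key=lambda v:v[0]);return out
if __name__=="__main__":
    st=load()
    for sg in(1,-1):
        o=fit(st["log"][1:],sg)
        for v in o[:8:2]+o[40:41]: print(sg,round(v[0],1),round(v[1],2),np.round(v[2],1))
E
python3 fit.py; python3 -c "
from h import *
p=camera('wrist');cv2.imwrite('pics/w3.png',p['frame'])
a=cv2.imread('pics/s3.png')[110:230,180:300]
cv2.imwrite('pics/c3.png',np.hstack([cv2.resize(p['frame'],(400,300)),cv2.resize(a,(300,300),interpolation=2)]))
print(look_for(p,'rotor')[:2])"
```

```text
1 367.7 2.76 [ 2.5  2.5  0.8  0.6 -0.5 -3.9  1.6]
1 370.9 2.81 [ 2.5  2.5  0.7  0.7 -0.5 -4.   1.6]
1 374.0 2.61 [ 2.5  2.5  1.2  0.2 -0.8 -3.7  1.6]
1 374.6 2.86 [ 2.5  2.5  0.6  0.8 -0.5 -4.   1.6]
1 393.8 -3.09 [ 1.   2.5 -0.2  1.5 -1.8 -2.7  1.6]
-1 96.5 -2.29 [ 2.5  2.5  1.   0.4 -3.7 -0.8  1.6]
-1 97.3 0.91 [ 2.5  2.5 -2.2  3.6 -0.5 -4.   1.6]
-1 98.1 -2.19 [ 2.5  2.5  1.1  0.3 -3.6 -0.9  1.6]
-1 98.9 0.71 [ 2.5  2.5 -1.9  3.3 -0.2 -4.3  1.6]
-1 114.1 0.46 [ 2.5  2.5 -1.3  2.7  0.  -4.5  1.6]
[{'xy': [276.4, 314.5], 'conf': 0.53}, {'xy': [500.7, 314.5], 'conf': 0.28}]
```

View pics/c3.png

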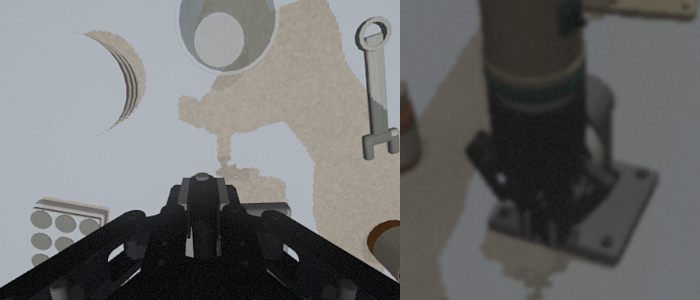

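```bash
sed -i 's/lo=.*/B=.6;lo=[1.0,2.5,-B,-30,-B,-30,-30];hi=[2.5,5,B,30,B,30,30]/' fit.py; python3 - <<'E'
from fit import *
st=load();o=fit(st["log"][1:],-1)
for v in o[:10:2]+o[30:100:15]: print(round(v[0],1),round(v[1],2),np.round(v[2],1))
a=cv2.imread('pics/wrist1.png')[140:270,200:330]
cv2.imwrite('pics/c4.png',cv2.convertScaleAbs(cv2.resize(a,(600,600),interpolation=2),alpha=1.5))
E
```

```text
110.4 0.71 [ 1.9  2.5 -0.6  2.  -0.6 -3.9  1.6]
112.1 0.51 [ 2.   2.5 -0.6  2.  -0.4 -4.1  1.6]
112.4 0.61 [ 1.8  2.5 -0.6  2.  -0.6 -3.9  1.6]
113.0 0.66 [ 1.8  2.5 -0.6  2.  -0.6 -3.9  1.6]
114.1 0.91 [ 1.7  2.5 -0.6  2.  -0.6 -3.9  1.6]
133.5 1.41 [ 1.   2.5 -0.6  2.  -0.6 -3.9  1.6]
140.2 -0.49 [ 1.   2.5  0.   1.4 -0.6 -3.9  1.6]
141.5 -0.59 [ 1.   2.5  0.1  1.3 -0.6 -3.9  1.6]
145.1 -2.09 [ 1.   2.5  0.3  1.1 -0.6 -3.9  1.6]
158.9 2.01 [ 1.   2.5 -0.6  2.  -0.6 -3.9  1.6]
```

View pics/c4.png

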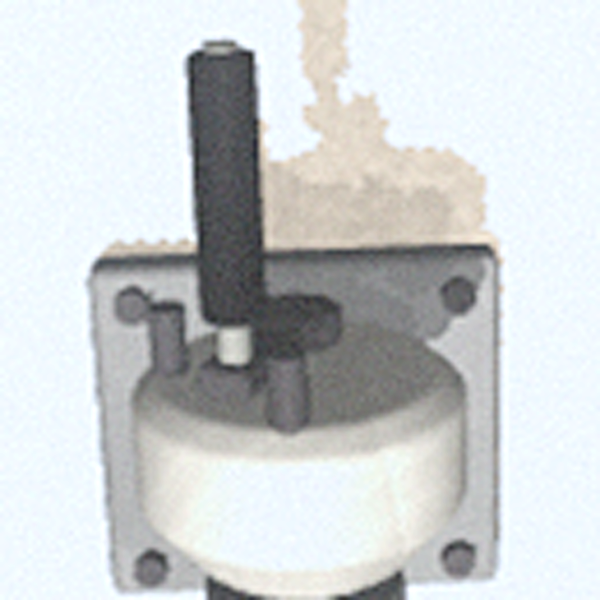

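The crop shows the handle, the pin at (235,345), and the two pegs at about (168,310) and (288,350) on either side of the arm. I'll compute their angles about the axis from these pixels.

```bash
cat > peg.py <<'E'
from h import *
def ang(p,xy,xt,ax):
    o,d=ray(p,xy);s=(xt-(o-ax)@X)/(d@X);q=o+s*d-ax
    return np.hypot(q@Y,q[2]),np.arctan2(-(q@Y),q[2])
if __name__=="__main__":
    # wrist camera of the hover picture: rebuild its calibration from the present one via the tool pose
    p=camera("wrist");s=sense()
    Rc=cv2.Rodrigues(np.array(p["rvec"],float))[0];o,_=ray(p,(256,192))
    sh=np.array([.555,-.01,.30])-s["eef_pos"]
    q=dict(p);q["tvec"]=-Rc@(o+sh);print(o+sh,"expect .626 -.0278 .4413")
    C=np.array(load()["C"])-.014*X+.019*Z
    px=lambda u,v:(200+u/4.615,140+v/4.615)
    for dz in(0,.003):
      ax=C.copy();ax[2]=.115+dz; ax[:2]+=0
      print("pin",ang(q,px(235,345),-.037,ax), "handle end",ang(q,px(222,48),.032,ax))
      for xt in(-.05,-.045,-.04,-.035,-.03): print(xt,np.round([ang(q,px(168,308),xt,ax),ang(q,px(288,352),xt,ax)],3).ravel())
E
python3 peg.py
```

```text
[ 0.62619054 -0.02668168  0.44125882] expect .626 -.0278 .4413
pin (np.float64(0.043523994305129536), np.float64(-0.3450729193594956)) handle end (np.float64(0.04544325958134262), np.float64(-0.37922533226946675))
-0.05 [ 0.04  -2.055  0.014 -0.166]
-0.045 [ 0.034 -1.718  0.026 -0.092]
-0.04 [ 0.034 -1.32   0.038 -0.065]
-0.035 [ 0.038 -0.966  0.05  -0.051]
-0.03 [ 0.047 -0.711  0.062 -0.043]
pin (np.float64(0.04071349094809013), np.float64(-0.37000079903230143)) handle end (np.float64(0.04267085987815639), np.float64(-0.4052554682036762))
-0.05 [ 0.041 -2.119  0.011 -0.212]
-0.045 [ 0.035 -1.803  0.023 -0.104]
-0.04 [ 0.033 -1.407  0.035 -0.071]
-0.035 [ 0.037 -1.033  0.047 -0.055]
-0.03 [ 0.044 -0.756  0.059 -0.045]
```

The picture puts the pegs at about -1.35 and -0.06 rad with the arm at -0.42, so the rotor began at its -0.4 stop. That means the heavy side lies in crank -3.96 to -0.82, which favours the force-fit minimum at -2.29 (equivalent to -8.57). I'll wind on to there, let go briefly, read the force bias and look.

```bash
cat > f.py <<'E'
from h import *
st=load();n=len(st["log"]);wind(st,-8.57,k=0,fmax=20);show(st,n)
g=sense()["eef_pos"]
command_gripper(.05);pause(.15);s=sense();print("free",s["wrist_force"].round(2),s["clock"])
move_straight([g[0],g[1],.2],max_speed=.25)
v=np.array([.5485,-.0125,0])+.06*X;v[2]=.26
move_straight(v,max_speed=.25);pause(.2)
p=camera("wrist");s=sense();print("hover",s["wrist_force"].round(2),s["eef_pos"],s["clock"])
cv2.imwrite("pics/w5.png",p["frame"]);json.dump({k:(np.array(p[k]).tolist()) for k in("vfov","cx","cy","rvec","tvec")},open("cam5.json","w"))
for nm in("handle","axis","rotor_mid"):print(nm,place_of(p,nm)[:1])
PP=P(p);c=np.array([.5485,-.0125,.115])-.055*X;u=PP@[*c,1];u=u[:2]/u[2];print(u)
x0,y0=int(u[0])-60,int(u[1])-60;x0=max(0,x0);y0=max(0,min(y0,264))
print("crop",x0,y0);a=p["frame"][y0:y0+120,x0:x0+120]
cv2.imwrite("pics/c5.png",cv2.convertScaleAbs(cv2.resize(a,(600,600),interpolation=2),alpha=1.4))
E
python3 f.py
```

```text
[16.55 -7.65] Fr 1.1 Ft -5.0 [ 0.   2.1 -4.7]
[16.81 -7.84] Fr 2.3 Ft -4.7 [-1.   2.7 -4.7]
[17.07 -8.02] Fr 4.1 Ft -5.3 [-1.4  3.6 -5.9]
[17.32 -8.2 ] Fr 5.5 Ft -5.7 [-0.8  3.5 -7.2]
[17.58 -8.39] Fr 7.1 Ft -5.9 [-1.3  3.6 -8.7]
[17.84 -8.57] Fr 7.6 Ft -4.0 [-1.5  3.6 -8. ]
free [ 0.73 -0.71  0.73] 18.425
hover [-0.01  0.81  0.27] [ 0.60550041 -0.02614805  0.25857789] 19.8
handle [{'xy': [237.4, 219.8], 'conf': 0.6}]
axis [{'xy': [260.8, 228.7], 'conf': 0.64}]
rotor_mid [{'xy': [258.5, 296.3], 'conf': 0.68}]
[261.37855432 273.0547975 ]
crop 201 213
```

View pics/c5.png

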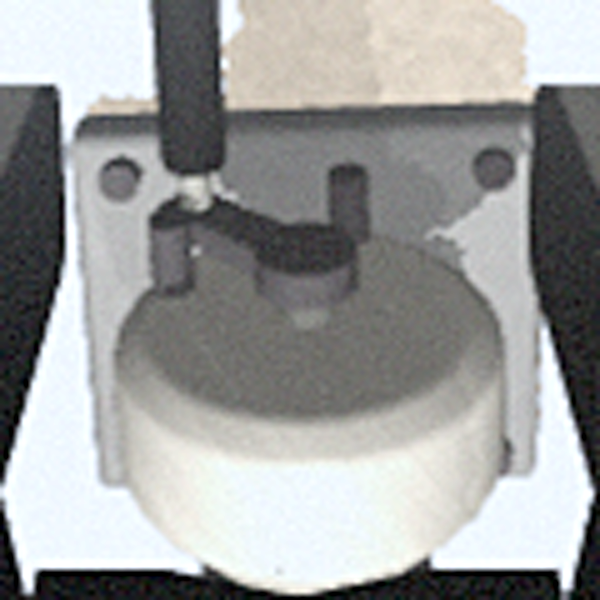

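The crop shows the arm pointing lower-left at about -2.3. It touches the upper-left peg at (172,230), while the other peg at (350,190) is far below, so the rotor is at its -0.4 stop here too. Together with the starting picture this puts the heavy side at crank -3.96 to -2.69, so I'll regrip, wind to -3.3 (equivalent to -9.58) and look again.

```bash
cat > g.py <<'E'
from h import *
import sys
st=load();n=len(st["log"])
g=np.array(st["C"])+.035*rhat(st["a"])
move_straight([g[0],g[1],.2],max_speed=.25)
print(move_straight(g,max_speed=.2,guard=10));command_gripper(0.,40)
print(sense()["wrist_force"].round(1),sense()["grip_width"])
wind(st,float(sys.argv[1]),k=0,fmax=25,speed=.05);show(st,n)
g=sense()["eef_pos"]
if len(sys.argv)>2:
    pause(.3);s=sense();print({k:np.round(s[k],3) for k in("clock","wrist_force","finger_force","grip_width")});sys.exit()
pause(.3);command_gripper(.05)
move_straight([g[0],g[1],.2],max_speed=.25)
v=np.array([.5485,-.0125,0])+.06*X;v[2]=.26
move_straight(v,max_speed=.25);pause(.2)
p=camera("wrist");print(sense()["clock"])
json.dump({k:(np.array(p[k]).tolist()) for k in("vfov","cx","cy","rvec","tvec")},open("cam6.json","w"))
a=p["frame"][213:333,201:321]
cv2.imwrite("pics/c6.png",cv2.convertScaleAbs(cv2.resize(a,(600,600),interpolation=2),alpha=1.4))
E
python3 g.py -9.58
```

```text
False
[ 1.3 -1.3  4.4] 0.01481568375726897
[21.88 -8.74] Fr -4.8 Ft -1.0 [ 1.3 -4.3  3. ]
[22.14 -8.91] Fr -7.6 Ft -0.8 [ 1.7 -5.   6.3]
[22.41 -9.08] Fr -10.1 Ft -0.1 [ 0.9 -3.9  9.4]
[22.68 -9.24] Fr -10.4 Ft -0.0 [ 1.1 -2.2 10.2]
[22.94 -9.41] Fr -10.1 Ft -0.1 [ 1.3 -0.6 10.1]
[23.21 -9.58] Fr -7.8 Ft 0.3 [2.1 1.  7.6]
25.3417
```

View pics/c6.png

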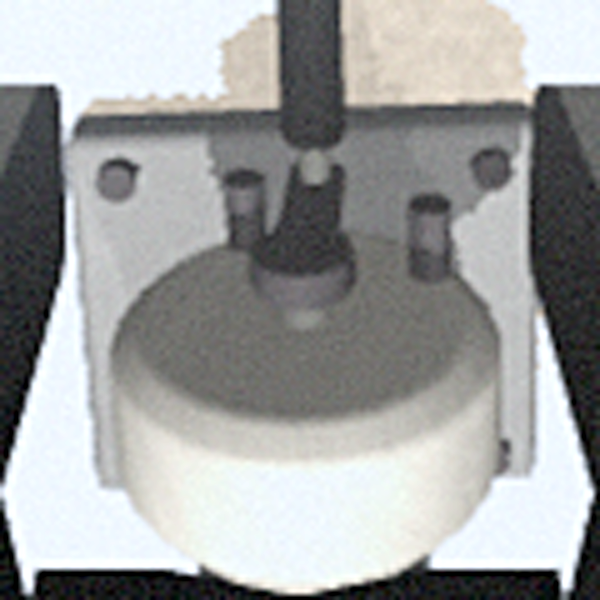

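The crop shows the arm almost straight down, with the pin at (315,165). The pegs (tips at (243,180) and (430,205)) now lie either side of it, still nearer the left one. I'll compute the play.

```bash
python3 - <<'E'
from h import *
from scipy.optimize import least_squares
def load_cam(n):
    c=json.load(open(n));c["frame"]=np.zeros((384,512,3));return c
c5,c6=load_cam("cam5.json"),load_cam("cam6.json")
px=lambda u,v:np.array([201+u/5,213+v/5])
# unknown: axis shift dx,dy,dz, peg R, tip x, g(half gap), a5,m5,a6,m6
obs=[(c5,px(172,217),'p',5,1),(c5,px(349,174),'p',5,-1),(c5,px(197,190),'h',5,0),
     (c6,px(243,181),'p',6,1),(c6,px(430,205),'p',6,-1),(c6,px(315,163),'h',6,0)]
base=np.array([.5485,-.0125,.115])
def proj(c,w): u=P(c)@[*w,1];return u[:2]/u[2]
def res(v):
    dx,dy,dz,R,xt,g,a5,m5,a6,m6=v;ax=base+dx*X+dy*Y+dz*Z;o=[]
    for c,xy,k,i,s in obs:
        a,m=(a5,m5) if i==5 else (a6,m6)
        w=ax+xt*X+R*rhat(m+s*g) if k=='p' else ax-.037*X+.035*rhat(a)
        o+=list(proj(c,w)-xy)
    return np.r_[o,np.array([dx,dy,dz])/.003,(R-.034)/.004,(xt+.041)/.004,(a5+2.29)/.1,(a6+3.30)/.1]
s=least_squares(res,[0,0,0,.034,-.041,.6,-2.29,-2.7,-3.3,-3.5])
print(s.x.round(4),s.cost,"r5",s.x[7]-s.x[6],"r6",s.x[9]-s.x[8]);print(s.fun.round(1))
E
```

```text
[-1.6000e-03 -1.7000e-03  8.0000e-04  3.4800e-02 -3.9500e-02  7.2790e-01
 -2.2728e+00 -2.7050e+00 -3.2241e+00 -3.4181e+00] 0.9691239428853387 r5 -0.4322178308556719 r6 -0.19402971533823798
[-0.1 -0.1 -0.1  0.3 -0.2 -0.4 -0.1 -0.2 -0.1  0.2  0.3  0.1 -0.5 -0.6
  0.3  0.2  0.4  0.2  0.8]
```

The fit gives r5 = -0.43, which matches the 0.40 stop, and r6 = -0.19, so the rotor now hangs free. I'll regrip and turn about another -0.19 to the middle of the play, keep the grip and check with the cameras.

```bash
python3 g.py -9.75 stay; python3 - <<'E'
from h import *
p=camera("wrist");q=camera("scene");s=sense()
ax=np.array([.5485,-.0125,.115])-.0016*X-.0017*Y
d=s["eef_pos"]-ax;print("handle lateral",d@Y,"a~",-np.pi-np.arcsin(-(d@Y)/.035) ,"z",d[2]+.019, s["dq"].round(4))
cv2.imwrite("pics/c7.png",np.hstack([cv2.resize(q["frame"][130:210,200:280],(400,400),interpolation=2),cv2.resize(p["frame"][234:384,181:331],(400,400),interpolation=2)]))
E
```

```text
False
[-0.   1.9  5.9] 0.014200628931805572
[27.31 -9.75] Fr -6.5 Ft 1.0 [1.4 2.8 5.8]
{'clock': np.float64(27.608), 'wrist_force': array([2.153, 2.142, 5.759]), 'finger_force': np.float64(39.829), 'grip_width': np.float64(0.014)}
handle lateral -0.008329838029728948 a~ -3.381894048839637 z -0.03143484138916172 [-0.0001 -0.0002  0.0001  0.0007  0.0004 -0.0003  0.0001]
```

View pics/c7.png

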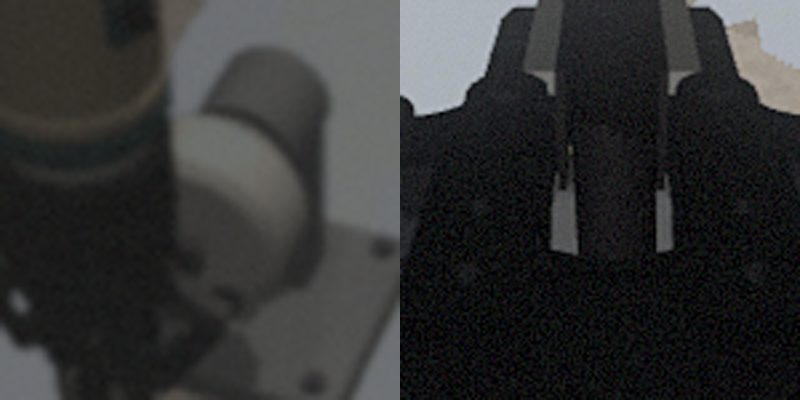

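The gripper is holding the handle with 40 N and everything is still, with daylight between the gripper and the rotor. The crank is at about -3.38 against a target of -3.42, so the play is about -0.04. I'll hand it in.

```bash
python3 -c "
from station import *
pause(.5);print(finish_job())"
```

```text
the job is handed in; nothing more can be done
None
```

I wound the crank about a turn and a half and handed the job in (no verdict was shown) with the handle gripped and still; the rotor should hang heavy side down, about 0.04 rad off mid-play by my estimate – I found the heavy side from the peg positions in the pictures because the force readings misled.

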